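# Pass a repaired board under the UV lamp and brake it to rest at the pointer

### The arm

A 6-joint arm with a two-finger parallel gripper is mounted at the origin on the work surface. World frame = base frame: x ahead of the robot, y to its left, z up, the work surface at z = 0. Lengths are in mm, angles in degrees, forces in N, time in s.
With the tool pointing down it reaches from about 300 to 850 mm from the base axis. Payload 4.2 kg.
Tool frame: the origin (TCP) lies midway between the tips of the shut fingers; the grasp point (between the pads) lies 19 mm behind it; z points along the fingers, y is the line along which they close (so a half turn about z gives the same grasp; the last joint's range is limited). The gripper opens to 91 mm and grips with 3 to 60 N. Pads are 32 mm wide; open, the fingers measure 118 mm over their backs; the gripper's body (76 mm by 178 mm) begins 60 mm behind the grasp point.
Start: joints at [67.895, 18.312, 89.639, -0, 72.044, -1.146], TCP at [205.679, 536.972, 213.976] pointing down, gripper open.
Joint ranges: [-177.97, 177.97], [-48.28, 115.42], [12.27, 149.76], [-77.06, 257.06], [2.81, 150.46], [-146.56, 146.56]. Speed limits (degrees/s): [147.25, 147.25, 180, 180, 180, 180].

### API

Orientations are given as [roll, pitch, yaw] about the fixed x, y, z axes, in that order (R = Rz(yaw) Ry(pitch) Rx(roll)).
In Python, from workcell import env gives the robot as it stands.
- The arm moves only by the tool send_rows, never from a script. Its argument "steps" is a list that holds one entry, the list of rows, each a list of 5 numbers: the shift along the tool's x, y, z scaled (see below), then the turn about the tool's z scaled (see below), then the opening, from 0 (shut) to 1 (fully open). In form: [[[dx, dy, dz, yaw, fingers], ...]]. A call has 1 to 5 rows; each row shifts and turns the commanded pose from where the row before left it, along the tool's axes as they then stand; what a row does not reach is not made up. The controller multiplies each number of a shift by 0.04 m and each number of a turn by 0.12 rad. A row lasts 1/12 s, in which the tool goes at most 41.7 mm and 7.16 degrees, less where a joint would pass 70% of its speed; a pose out of reach is approached as far as the arm can. A call with a number of a shift or a turn outside -1 to 1 is refused whole. A call with a gripper value outside its range is refused whole. The fingers move at their own pace and stop on an object; "squeeze" is the grip in N (left out, the last holds). Time passes only in rows, so rows that do not move let the fingers close. It gives the time, the measured TCP pose, the force, the opening and the grip force at its end, in the units of the state.
- env.state(): the state, without advancing time (a new reading comes with each control period).
- env.grab_frame(name): name is "scene" or "top"; returns a dict with "pixels" (420x560x3 uint8, red, green, blue), "depth" (420x560 float32, mm along the optical axis (not along the pixel's ray), 0 where there is no reading), "intrinsics" (3x3 intrinsics, pixels), "dist" ([k1, k2, p1, p2, k3] as OpenCV has them; the pictures are not rectified), "cam_to_world" (4x4, takes a point from camera to world coordinates). Camera axes: x right, y down, z forward; pixel columns grow to the right and rows downward; lengths in mm; the calibration is good to about 2 mm. A picture is of the moment at which its call begins.
- env.job_done(): hands the job in; it is judged then, once.
The state is a dict: "time_s": time; "qpos": joint angles; "qvel": joint speeds; "effort": joint torques, N m; "ee_pos": TCP position; "ee_rot": TCP orientation; "force": force on the tool from outside, world axes, zero at the start; "torque": the same for the moment, N m; "gripper_width": finger opening in mm; "gripper_force": force on a finger pad.
Only numpy, scipy, OpenCV 4.12 (cv2) and the standard library are available. Lean on these libraries where they do the work, as an engineer would, in place of code of your own. Each camera call takes 0.05 s, during which the arm holds its last target. There are 200 camera calls.

### The job

Push the heavy board carriage along its rails so that the middle of the carriage crosses the UV lamp hood once, without stopping, at a pass speed of 8 to 16 cm/s, then catch it on the exit side and brake it gently to rest with its index pin level with the pointer, and leave it standing there, let go. It runs nearly without friction and the parts on the board sit in uncured resin: never jolt it (keep every push or catch well under 5 N), never let it run into the end stop, touch it only on the rubber buffers at its ends and never on the board. Leave the pointer and the other things on the bench where they are.

Things in the scene. Friction and masses are not known exactly. Their poses are not given: they have to be found in the camera images.
- rail: Slide fixed to the bench: aluminium base 120 mm wide (x), 870 mm long (y), 10 mm thick, with two steel guide rails. Origin: on the bench surface, on the centre line; the base reaches from y = -443 to +427 mm. The carriage is loaded at the +y end and travels along the rail's own y axis towards -y. Its axes lie within 0.1 rad of the world axes.
- hood_entry (a point): Entry of the grey lamp hood across the rails: centre line, bench height, y = +100 mm of the rail. The hood is 140 mm long (to hood_exit), 150 mm wide (170 over its feet), its top with fins and fan 138 mm above the bench. Its opening, 140 mm wide and 85 mm high, is only for the carriage: a gripper does not fit in.
- hood_exit (a point): Exit of the lamp hood: centre line, bench height, y = -40 mm of the rail.
- end_stop (a point): Face of the buffers of the low stop block at the -y end of the rails, 19 mm above the bench, y = -400 mm of the rail. The carriage's bearing blocks strike it when the carriage's origin is 60 mm away, at y = -340 mm of the rail. Both stop blocks are only 28 mm high: fingers pass above them.
- carriage: Steel board carriage on ball bearings, 110 (x) x 150 mm (y) over its buffers, nominal 2.7 kg with the board (true value 0.75 to 1.35 times). Nominal drag 0.1 N per m/s plus 0.008 N: it coasts for many seconds. Slides only along the rail's y, parallel to it. Origin: centre line, mid length, bench height. Too big to grip: push or brake it with closed fingers on an end buffer.
- rear_face (a point): Centre of the outer face of the carriage's rear buffer (loading side, 75 mm towards +y from mid length): a rubber plate 100 mm wide, from 32 to 60 mm above the bench (this point 46 mm), on sprung pins in front of the steel deck. It yields by up to 8 mm, stiffness 2.5 N/mm, damping 0.11 N per mm/s.
- front_face (a point): Centre of the outer face of the carriage's front buffer (75 mm towards -y from mid length), the same as the rear one.
- board (a point): Green circuit board with clamps, 100 x 116 mm, fixed on top of the carriage; this point is the middle of its upper side, 61 mm above the bench. Its parts reach up to 66 mm above the bench. Must not be touched.
- index_pin (a point): Tip of the carriage's index pin, on the carriage's +x side at mid length, 50 mm above the bench.
- pointer_tip (a point): Tip of the pointer that marks the resting place: a small steel cone on a clamp at the +x edge of the base beyond the hood's exit, 50 mm above the bench, pointing at the carriage; y = -165 to -300 mm of the rail. The clamp is 57 mm high and stays 60 mm from the centre line. The carriage is at the mark when index_pin has the same y along the rail as this tip.
- screwdriver: Screwdriver lying on the bench on the robot's side of the slide, 170 mm long; a bystander.
- phone_frame: Flat phone frame, 72 x 148 x 9 mm, on the bench on the robot's side of the slide; a bystander.
- screw_tray: White screw tray, 90 x 120 x 22 mm, on the mat beyond the slide; a bystander.
- solder_spool: Solder spool, 56 mm across and 40 mm high, on the mat beyond the slide; a bystander.

How it is judged (in metres and radians):
On the way, in this order (a step that is already met when the one before it is completed fails the run):
1. the carriage's middle has passed through the lamp hood (y of carriage in the frame of rail below -0.04 m), for 0.1 s.
2. the carriage stands with its index pin within 12 mm of the pointer (y of index_pin in the frame of pointer_tip between -0.012 and 0.012 m and linear speed of carriage below 0.006 m/s), for 0.5 s.
At the end, for the whole second after the job is handed in: The carriage stands let go and at rest (slower than 6 mm/s) with its index pin within 12 mm of the pointer along the rail (all of step 2); the robot touches nothing.
It fails at once if the carriage moves slower than 8 cm/s or faster than 16 cm/s while its middle is inside the lamp hood (y of carriage in the frame of rail between -0.04 and 0.1 m and (linear speed of carriage below 0.08 m/s or linear speed of carriage above 0.16 m/s)).
It fails at once if the carriage is pushed or caught with more than 5 N (contact force between any of the fingers, the arm and carriage above 5 N).
It fails at once if the carriage strikes the end stop (y of carriage in the frame of rail below -0.337 m).
It fails at once if the carriage is touched anywhere but on its rubber end buffers (board, deck or sides) (contact force between any of the fingers, the arm and carriage_c0 above 0.5 N or contact force between any of the fingers, the arm and carriage_c1 above 0.5 N).
It fails at once if the pointer is shifted by more than 4 mm or a bystander by more than 20 mm (distance of pointer_tip from where it was at the start of the episode above 0.004 m or distance of any of screwdriver, phone_frame, screw_tray, solder_spool from where it was at the start of the episode above 0.02 m).
It also fails if it takes over 42 s, if anything falls off the work surface, if the arm or the gripper's body presses on something with over 40 N, if the wrist force passes 120 N, or if a joint passes its speed limit or range.

## Working session

There is one attempt and no reset: what is moved stays moved. The work goes in short steps, Python scripts to look and compute and a tool call to move; the robot and the scene stay as the last step left them, time stands still between calls to the robot, and variables do not carry over. Pictures are saved under pics/ and viewed, at most 10 in all, crops included, and the job is handed in when it is done.

Besides the shell and the picture viewer there is one more tool, called after ">>>" as name(argument=value, ...) on one line, values as JSON. send_rows: Moves the arm, as the interface text tells. Shifts and turns lie within -1 to 1; 1 stands for 0.04 m of shift or 0.12 rad of turn. Its arguments: {"type":"object","properties":{"steps":{"type":"array"},"squeeze":{"type":"number"}},"required":["steps"]}

```bash
mkdir -p pics
python3 - <<'E'
from workcell import env
import cv2,numpy as np,pickle
s=env.state();print(s)
for n in("scene","top"):
    f=env.grab_frame(n);pickle.dump(f,open(f"{n}.pkl","wb"))
    cv2.imwrite(f"pics/{n}0.png",f["pixels"][:,:,::-1]);print(f["intrinsics"],f["dist"],f["cam_to_world"])
E
```

```text
{'time_s': 0.0, 'qpos': array([ 6.78954422e+01,  1.83505874e+01,  8.97053335e+01, -2.69026996e-04,
        7.20428868e+01, -1.14667062e+00]), 'qvel': array([ 0.0452737 , -0.07502601,  0.07830572, -0.02490004,  0.01835739,
        0.00875731]), 'effort': array([ 1.75424437e-03, -4.12467098e+01, -2.31976998e+01,  7.28501240e-02,
        4.57580318e-02, -1.70894086e-04]), 'ee_pos': array([205.48915289, 536.50019842, 213.1381016 ]), 'ee_rot': array([-1.79901207e+02, -1.72159614e-03,  1.59042194e+02]), 'force': array([-0.75107572, -0.45210239, -1.21770501]), 'torque': array([ 0.03239116, -0.01543578,  0.09540945]), 'gripper_force': 0.0, 'gripper_width': 91.26521634875238}
[[389.11206125   0.         277.52853945]
 [  0.         389.11206125 206.19077666]
 [  0.           0.           1.        ]] [-0.11406129  0.          0.          0.          0.        ] [[ 5.11692213e-02  6.96182670e-01 -7.16038687e-01  1.27582116e+03]
 [ 9.98678924e-01 -3.22931965e-02  3.99694314e-02 -4.94529277e+01]
 [ 4.70284748e-03 -7.17137950e-01 -6.96915378e-01  7.88440209e+02]
 [ 0.00000000e+00  0.00000000e+00  0.00000000e+00  1.00000000e+00]]
[[429.81598812   0.         278.73032911]
 [  0.         429.81598812 218.92097508]
 [  0.           0.           1.        ]] [-0.01760376  0.          0.          0.          0.        ] [[ 1.11528035e-02 -9.96596466e-01  8.16767982e-02  4.49330648e+02]
 [-9.99922184e-01 -1.15719453e-02 -4.66012676e-03 -2.25170678e+01]
 [ 5.58942530e-03 -8.16184689e-02 -9.96647974e-01  1.04178082e+03]
 [ 0.00000000e+00  0.00000000e+00  0.00000000e+00  1.00000000e+00]]
```

View pics/scene0.png

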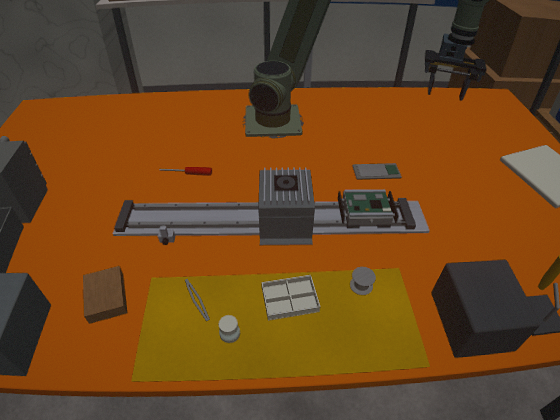

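View pics/top0.png

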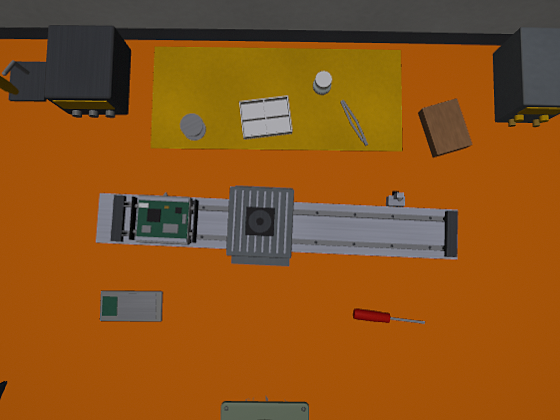

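The scene shows the carriage at the +y end (top ≈ (163,220)), the hood at top ≈ (260,222), the pointer at ≈ (397,200) and the end stop at ≈ (450,233). The bystanders sit clear on either side. I'll enlarge for the precise pixels.

Run:
```python
import cv2,numpy as np
t=cv2.imread("pics/top0.png");s=cv2.imread("pics/scene0.png")
a=cv2.resize(t[180:270,90:220],None,fx=6,fy=6,interpolation=cv2.INTER_CUBIC)
b=cv2.resize(t[180:270,370:470],None,fx=6,fy=6,interpolation=cv2.INTER_CUBIC)
cv2.imwrite("pics/c1.png",a);cv2.imwrite("pics/c2.png",b)
c=cv2.resize(s[180:250,330:440],None,fx=7,fy=7,interpolation=cv2.INTER_CUBIC);cv2.imwrite("pics/c3.png",c)
c=cv2.resize(s[190:255,105:205],None,fx=8,fy=8,interpolation=cv2.INTER_CUBIC);cv2.imwrite("pics/c4.png",c)
```

```text
(no output)
```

View pics/c1.png

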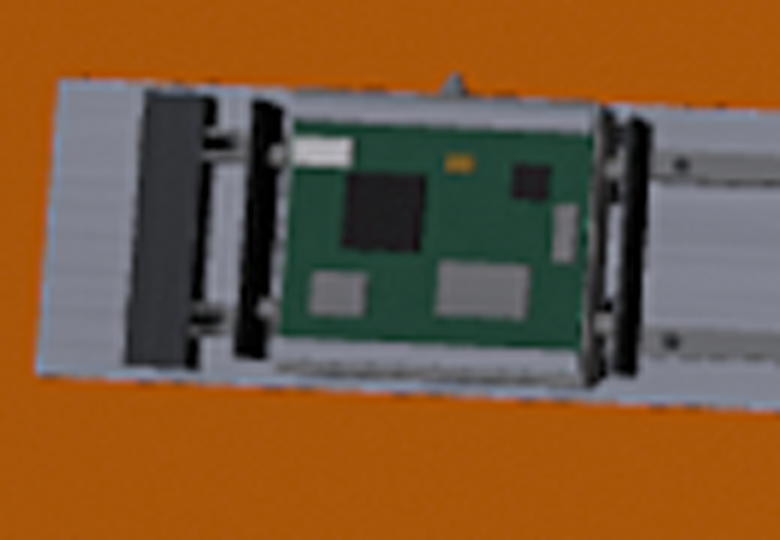

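View pics/c2.png

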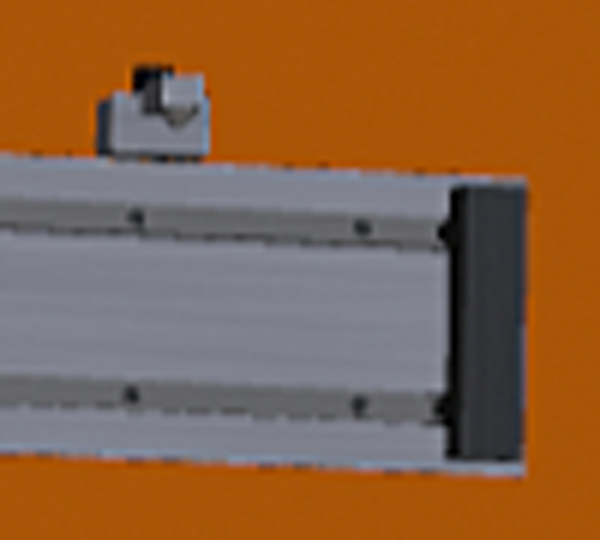

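View pics/c3.png

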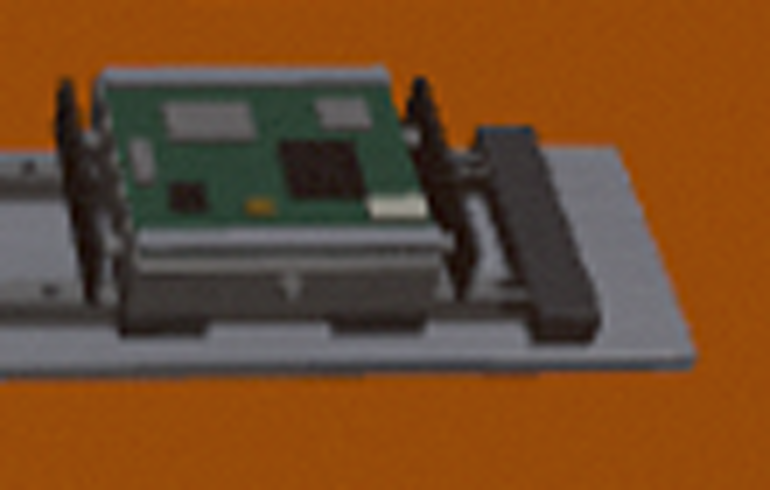

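View pics/c4.png

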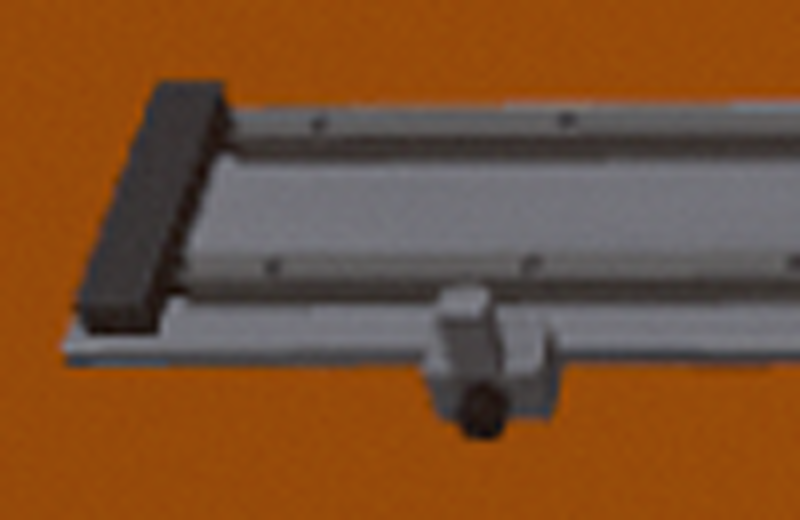

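Crop readings: the pin tip is at c1 (456,73) and c3 (290,280). The pointer tip is at c2 (180,127) and c4 ≈ (465,287). Base corners are at c1 (60,78)/(35,375) and c2 (527,178)/(524,475), and the rear buffer's outer top edge runs (255,100)–(235,355) in c1. Next I'll triangulate these.

```bash
cat > h.py <<'E'
import cv2,numpy as np,pickle
F={n:pickle.load(open(f"{n}.pkl","rb")) for n in("scene","top")}
def ray(n,u,v):
    f=F[n];p=cv2.undistortPoints(np.array([[[u,v]]],float),f["intrinsics"],np.array(f["dist"],float))[0,0]
    T=f["cam_to_world"];return T[:3,3],T[:3,:3]@np.array([p[0],p[1],1])
def atz(n,u,v,z):
    o,d=ray(n,u,v);return o+d*(z-o[2])/d[2]
def tri(p,q):
    o,d=ray("top",*p);a,b=ray("scene",*q)
    s=np.linalg.lstsq(np.c_[d,-b],a-o,rcond=None)[0]
    P=o+d*s[0];Q=a+b*s[1];return (P+Q)/2,np.linalg.norm(P-Q)
c=lambda x,y,k,ox,oy:((x+.5)/k-.5+ox,(y+.5)/k-.5+oy)
c1=lambda x,y:c(x,y,6,90,180)
c2=lambda x,y:c(x,y,6,370,180)
c3=lambda x,y:c(x,y,7,330,180)
c4=lambda x,y:c(x,y,8,105,190)
E
python3 - <<'E'
from h import *
np.set_printoptions(precision=1,suppress=True)
A=atz("top",*c1(60,78),10);B=atz("top",*c1(35,375),10);C=atz("top",*c2(527,178),10);D=atz("top",*c2(524,475),10)
print(A,B,C,D)
print("scene corners",atz("scene",*c3(620,148),10),atz("scene",*c3(695,357),10),atz("scene",*c4(62,350),10))
P,N=(A+B)/2,(C+D)/2
yax=(P-N)/np.linalg.norm(P-N);xax=np.array([yax[1],-yax[0],0]);print("len",np.linalg.norm(P-N),"yaw",np.degrees(np.arctan2(-yax[0],yax[1])))
print("yaw by long edges",[np.degrees(np.arctan2(-(p-q)[0],(p-q)[1])) for p,q in((A,C),(B,D))])
O=((P-427*yax)+(N+443*yax))/2;O[2]=0;print("origin",O)
r=lambda X:np.array([(X-O)@xax,(X-O)@yax,X[2]])
print("tri corner",tri(c1(60,78),c3(695,352)),tri(c2(527,178),c4(62,345)))
for nm,p,q in(("pin",c1(456,73),c3(290,278)),("ptr",c2(180,127),c4(465,287))):
    X,e=tri(p,q);print(nm,"tri",X,e,r(X),"top z50",r(atz("top",*p,50)),"scene z50",r(atz("scene",*q,50)))
for p in((255,100),(235,355)):print("rear",r(atz("top",*c1(*p),60)),atz("top",*c1(*p),60))
for p in((652,120),(635,375)):print("front z60/32",r(atz("top",*c1(*p),60)),r(atz("top",*c1(*p),32)))
for nm,p in(("stopR",(210,100)),("stopR",(190,368))):print(nm,r(atz("top",*c1(*p),28)))
print("exit stop",r(atz("top",*c2(455,187),28)),r(atz("top",*c2(450,458),28)))
E
```

```text
[592.9 407.4  10. ] [473. 412.  10.] [ 562.5 -460.6   10. ] [ 442.8 -456.7   10. ]
scene corners [472.1 413.1  10. ] [591.4 406.1  10. ] [ 561.1 -460.4   10. ]
len 868.8389663649715 yaw -1.9984343121148604
yaw by long edges [np.float64(-2.006265348577249), np.float64(-1.9906097117203359)]
origin [518.1 -16.5   0. ]
tri corner (array([592.2, 405.2,  14. ]), np.float64(0.9371469863811821)) (array([ 562.1, -459.1,   13.5]), np.float64(0.0043784751205496455))
pin tri [589.3 233.7  61.6] 0.16977119497355037 [ 62.5 252.5  61.6] top z50 [ 64.  255.7  50. ] scene z50 [ 51.4 256.5  50. ]
ptr tri [ 576.3 -309.1   50.9] 2.017859912064374 [  68.4 -290.4   50.9] top z50 [  68.4 -289.6   50. ] scene z50 [  67.4 -291.8   50. ]
rear [ 48.7 329.5  60. ] [578.2 311.1  60. ]
rear [-49.2 329.9  60. ] [480.4 314.9  60. ]
front z60/32 [ 48.1 176.7  60. ] [ 51.4 182.   32. ]
front z60/32 [-49.7 177.2  60. ] [-49.2 182.5  32. ]
stopR [ 51.7 358.3  28. ]
stopR [-54.5 358.2  28. ]
exit stop [  52.7 -406.    28. ] [ -54.7 -405.6   28. ]
```

Measurements check out: rail origin (518.1, -16.5), yaw -2.0°, base length 869 mm (870 given). The carriage is at rail y ≈ +254.7 and the pointer at ≈ -290.5. First I'll turn the tool to yaw 88 (tool x = rail +y, tool y = rail +x) with the fingers shut, then go behind the rear buffer.

>>> send_rows(steps=[[[0, 0, 0, 0.94, 0], [0, 0, 0, 0.94, 0], [0, 0, 0, 0.94, 0], [0, 0, 0, 0.94, 0], [0, 0, 0, 0.94, 0]]], squeeze=5)

```text
time_s: 0.52
ee_pos: [205.5, 536.7, 213.4]
ee_rot: [-179.9, 0.0, 126.4]
force: [0.9, 0.2, -0.0]
gripper_width: 60.9
gripper_force: 0.0
```

>>> send_rows(steps=[[[0, 0, 0, 0.94, 0], [0, 0, 0, 0.94, 0], [0, 0, 0, 0.94, 0], [0, 0, 0, 0.94, 0], [0, 0, 0, 0.94, 0]]])

```text
time_s: 0.93
ee_pos: [205.5, 536.7, 213.4]
ee_rot: [-180.0, 0.1, 94.1]
force: [-0.5, 0.2, -0.2]
gripper_width: 27.2
gripper_force: 0.0
```

>>> send_rows(steps=[[[0, 0, 0, 0.94, 0], [-0.2, 0.4, 0, 0, 0], [-0.45, 0.83, 0, 0, 0], [-0.45, 0.83, 0, 0, 0], [-0.45, 0.83, 0, 0, 0]]])

```text
time_s: 1.35
ee_pos: [319.6, 470.0, 213.5]
ee_rot: [-180.0, 0.0, 88.0]
force: [0.0, 0.7, -1.2]
gripper_width: 0.2
gripper_force: 0.0
```

>>> send_rows(steps=[[[-0.45, 0.83, 0, 0, 0], [-0.45, 0.83, 0, 0, 0], [-0.45, 0.83, 0, 0, 0], [-0.45, 0.83, 0, 0, 0], [0, 0, 0, 0, 0]]])

```text
time_s: 1.77
ee_pos: [454.4, 390.5, 213.2]
ee_rot: [179.8, 0.1, 87.6]
force: [0.5, 0.0, 0.0]
gripper_width: 0.9
gripper_force: 0.0
```

>>> send_rows(steps=[[[-0.35, 0.65, 0, 0, 0], [-0.35, 0.65, 0.3, 0, 0], [-0.35, 0.65, 0.7, 0, 0], [0, 0, 0.8, 0, 0], [0, 0, 0.8, 0, 0]]])

```text
time_s: 2.18
ee_pos: [526.8, 348.6, 108.7]
ee_rot: [180.0, -0.0, 87.8]
force: [-0.8, 0.6, -1.0]
gripper_width: 0.6
gripper_force: 0.0
```

>>> send_rows(steps=[[[0, 0, 0.8, 0, 0], [0, 0, 0.5, 0, 0], [0, 0, 0.35, 0, 0], [0, 0, 0, 0, 0], [0, 0, 0, 0, 0]]])

```text
time_s: 2.6
ee_pos: [524.9, 349.4, 43.2]
ee_rot: [-179.9, 0.1, 88.0]
force: [-0.6, -0.0, 0.6]
gripper_width: 0.3
gripper_force: 0.0
```

```bash
cat >> h.py <<'E'
O=np.array([518.1,-16.5,0]);t=np.radians(-2.0);xa=np.array([np.cos(t),np.sin(t),0]);ya=np.array([-np.sin(t),np.cos(t),0])
def rail(P): P=np.array(P,float);return np.array([(P-O)@xa,(P-O)@ya,P[2]])
E
python3 - <<'E'
from h import *
from workcell import env
s=env.state();print(s["time_s"],rail(s["ee_pos"]),s["ee_rot"],s["force"])
f=env.grab_frame("scene");cv2.imwrite("pics/s1.png",cv2.resize(f["pixels"][140:250,310:450,::-1],None,fx=5,fy=5))
E
```

```text
2.6 [ -6.00774843 365.86594791  43.16800001] [-1.79892770e+02  6.20818823e-02  8.79571072e+01] [-0.63060993 -0.02787692  0.60883701]
```

View pics/s1.png

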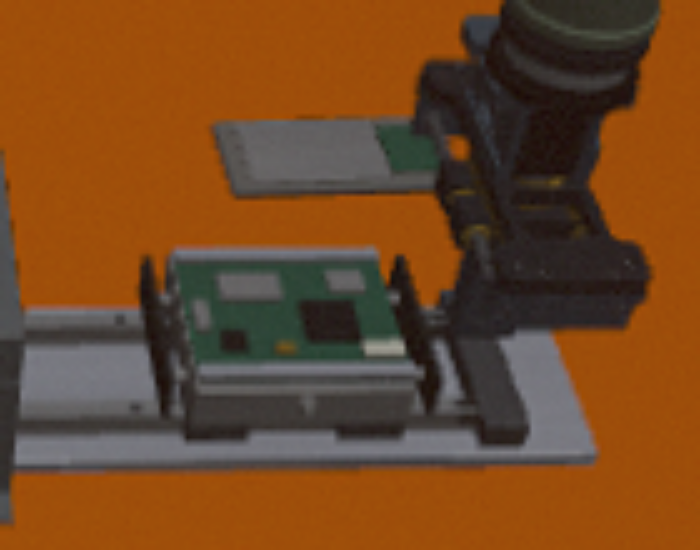

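The picture shows the closed fingers at ≈(460,310), behind the rear buffer (≈(415,330)) and above the stop block. I'll creep up slowly, then ramp.

>>> send_rows(steps=[[[-0.08, 0.08, 0, 0, 0], [-0.1, 0.07, 0, 0, 0], [-0.07, 0, 0.03, 0, 0], [-0.025, 0, 0, 0, 0], [-0.025, 0, 0, 0, 0]]])

```text
time_s: 3.07
ee_pos: [531.3, 336.8, 43.2]
ee_rot: [180.0, -0.0, 87.9]
force: [-0.0, 0.9, 0.1]
gripper_width: 0.5
gripper_force: 0.0
```

>>> send_rows(steps=[[[-0.025, 0, 0, 0, 0], [-0.025, 0, 0, 0, 0], [-0.025, 0, 0, 0, 0], [-0.025, 0, 0, 0, 0], [-0.025, 0, 0, 0, 0]]])

```text
time_s: 3.48
ee_pos: [530.9, 332.2, 42.7]
ee_rot: [-180.0, -0.0, 88.0]
force: [0.4, -0.0, -0.1]
gripper_width: 0.2
gripper_force: 0.0
```

```bash
cat > look.py <<'E'
from h import *
from workcell import env
import sys
def car(f):
    # board green in top view -> rail y of its middle at z=61
    h=cv2.cvtColor(f["pixels"],cv2.COLOR_RGB2HSV);m=cv2.inRange(h,(60,80,30),(95,255,160));m[:180]=0;m[270:]=0
    v,u=np.nonzero(m)
    if len(u)<30:return None
    F["top"]=f
    a=np.array([rail(atz("top",x,y,61))[1] for x,y in((np.percentile(u,1)-.5,np.median(v)),(np.percentile(u,99)+.5,np.median(v)))])
    return np.r_[a,a.mean()]
E
python3 - <<'E'
from look import *
print("start",car(F["top"]))
s=env.state();print(s["time_s"],rail(s["ee_pos"]),s["ee_rot"],s["force"])
print(car(env.grab_frame("top")))
E
```

```text
start [312.823672   198.36696424 255.59531812]
3.4833 [  0.61288872 348.91089726  42.73873788] [-1.79997941e+02 -2.38007847e-03  8.79570460e+01] [ 0.38416237 -0.01589211 -0.07586454]
[314.61128123 198.36696424 256.48912273]
```

>>> send_rows(steps=[[[-0.02, 0, 0, 0, 0], [-0.025, 0, 0, 0, 0], [-0.025, 0, 0, 0, 0], [-0.025, 0, 0, 0, 0], [-0.025, 0, 0, 0, 0]]])

```text
time_s: 3.95
ee_pos: [530.8, 327.3, 42.8]
ee_rot: [180.0, -0.0, 88.0]
force: [-0.5, -0.6, -0.1]
gripper_width: 0.6
gripper_force: 0.0
```

Run:
```python
from look import *
s=env.state();print(s["time_s"],rail(s["ee_pos"]),s["force"])
print(car(env.grab_frame("top")))
```

```text
3.95 [  0.67452222 344.03446231  42.76608499] [-0.54550786 -0.61237339 -0.0548426 ]
[310.53197868 193.79293853 252.16245861]
```

The carriage is moving, so contact is made. Now ramp up, hold speed, then back off.

>>> send_rows(steps=[[[-0.04, 0, 0, 0, 0], [-0.05, 0, 0, 0, 0], [-0.07, 0, 0, 0, 0], [-0.1, 0, 0, 0, 0], [-0.13, 0, 0, 0, 0]]])

```text
time_s: 4.42
ee_pos: [530.2, 311.6, 42.8]
ee_rot: [180.0, -0.0, 88.0]
force: [-0.3, -0.2, -0.2]
gripper_width: 0.5
gripper_force: 0.1
```

>>> send_rows(steps=[[[-0.16, 0, 0, 0, 0], [-0.19, 0, 0, 0, 0], [-0.22, 0, 0, 0, 0], [-0.25, 0, 0, 0, 0], [-0.26, 0, 0, 0, 0]]])

```text
time_s: 4.83
ee_pos: [528.6, 267.4, 42.8]
ee_rot: [-180.0, 0.0, 88.0]
force: [0.1, 0.6, 0.2]
gripper_width: 0.5
gripper_force: 0.0
```

>>> send_rows(steps=[[[-0.26, 0, 0, 0, 0], [-0.26, 0, 0, 0, 0], [-0.26, 0, 0, 0, 0], [-0.15, 0, 0, 0, 0], [0, 0, -0.4, 0, 0]]])

```text
time_s: 5.25
ee_pos: [525.1, 228.9, 56.3]
ee_rot: [-179.6, 0.2, 87.9]
force: [0.1, -0.5, -1.4]
gripper_width: 0.6
gripper_force: 0.0
```

Run:
```python
from look import *
for i in range(2):
    s=env.state();print(s["time_s"],rail(s["ee_pos"]),car(env.grab_frame("top")))
```

```text
5.25 [ -1.58807475 245.49204458  56.31612762] [197.66474942 106.66220502 152.16347722]
5.3 [  1.34542191 247.44483536  60.82499254] [191.2179261  106.66220502 148.94006556]
```

The carriage coasts at ≈0.125 m/s. Now over the hood to the exit side.

>>> send_rows(steps=[[[0, 0, -0.95, 0, 0], [0, 0, -1.0, 0, 0], [-0.2, 0, -0.9, 0, 0], [-0.7, 0, -0.3, 0, 0], [-1.0, 0, 0, 0, 0]]])

```text
time_s: 5.77
ee_pos: [527.5, 157.6, 188.8]
ee_rot: [179.4, -0.2, 88.2]
force: [0.2, -1.1, 0.6]
gripper_width: 0.2
gripper_force: 0.0
```

>>> send_rows(steps=[[[-1.0, 0, 0, 0, 0], [-1.0, 0, 0, 0, 0], [-1.0, 0, 0, 0, 0], [-1.0, 0, 0, 0, 0], [-1.0, 0, 0, 0, 0]]])

```text
time_s: 6.18
ee_pos: [517.2, -46.0, 184.5]
ee_rot: [180.0, -0.0, 88.0]
force: [0.3, 0.7, 0.9]
gripper_width: 0.1
gripper_force: 0.0
```

>>> send_rows(steps=[[[-1.0, 0, 0, 0, 0], [-1.0, 0, 0, 0, 0], [-1.0, 0, 0, 0, 0], [-1.0, 0, 0, 0, 0], [-0.9, 0, 0, 0, 0]]])

```text
time_s: 6.6
ee_pos: [510.1, -242.6, 184.3]
ee_rot: [180.0, 0.0, 87.9]
force: [0.2, 0.7, 0.4]
gripper_width: 0.5
gripper_force: 0.0
```

Run:
```python
from look import *
s=env.state();print(s["time_s"],rail(s["ee_pos"]),s["ee_rot"],car(env.grab_frame("top")))
```

```text
6.6 [-8.70052317e-02 -2.26239329e+02  1.84342981e+02] [1.79976124e+02 1.38110910e-02 8.79306864e+01] [ -41.89951165 -437.64025506 -239.76988335]
```

>>> send_rows(steps=[[[-0.5, 0, 0.6, 0, 0], [-0.5, 0, 0.8, 0, 0], [-0.2, 0, 0.95, 0, 0], [0, 0, 0.8, 0, 0], [0, 0, 0.35, 0, 0]]])

```text
time_s: 7.07
ee_pos: [506.1, -287.1, 39.9]
ee_rot: [-179.6, -0.2, 87.9]
force: [-1.2, 0.4, 0.8]
gripper_width: 0.4
gripper_force: 0.0
```

```bash
cat >> look.py <<'E'
def cars(f):
    # both board edges by largest green blob, scene camera
    h=cv2.cvtColor(f["pixels"],cv2.COLOR_RGB2HSV);m=cv2.inRange(h,(60,80,30),(95,255,200))
    n,l,st,c=cv2.connectedComponentsWithStats(m);return st[1:],c[1:]
E
python3 - <<'E'
from look import *
s=env.state();print(s["time_s"],rail(s["ee_pos"]))
for n in("top","scene"):
    f=env.grab_frame(n);pickle.dump(f,open(n+"2.pkl","wb"));a,c=cars(f)
    for i in range(len(a)):
        if a[i][4]>25:
            F[n]=f;x,y,w,hh,ar=a[i];print(n,a[i],rail(atz(n,x-.5,c[i][1],61)),rail(atz(n,x+w-.5,c[i][1],61)))
cv2.imwrite("pics/s2.png",np.vstack([cv2.resize(f["pixels"][:,:,::-1][150:260,90:330],None,fx=3,fy=2.6)]))
E
```

```text
7.0667 [  -2.55150362 -270.89151682   39.85062378]
top [292 208  43  37 999] [ -2.10944332 -40.07648547  61.        ] [   2.45561324 -138.42173879   61.        ]
top [102 297  15  19 276] [-203.74101853  380.00345863   61.        ] [-202.10540624  346.10606413   61.        ]
scene [222 194  33  19 251] [  -1.01120067 -142.19018868   61.        ] [ 2.40913127e-02 -5.28926822e+01  6.10000000e+01]
```

View pics/s2.png

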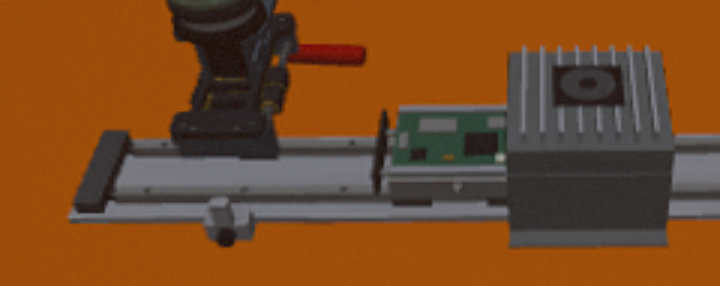

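The carriage is emerging from the hood, front buffer at ≈(382,150) of the crop and fingers ahead at ≈(230,145). At t=7.07 it is at rail y ≈ -82, moving at ≈0.12 m/s. I'll wait a few rows and measure again.

>>> send_rows(steps=[[[0, 0, 0, 0, 0], [0, 0, 0, 0, 0], [0, 0, 0, 0, 0], [0, 0, 0, 0, 0]]])

```text
time_s: 7.5
ee_pos: [509.7, -288.5, 46.3]
ee_rot: [179.8, 0.1, 88.0]
force: [-0.5, 0.2, -0.6]
gripper_width: 0.5
gripper_force: 0.0
```

```bash
cat >> look.py <<'E'
F0={n:pickle.load(open(f"{n}.pkl","rb")) for n in("scene","top")}
def edge(n,f):
    # front/rear edges of the board along rail, sub-pixel by mean over rows
    h=cv2.cvtColor(f["pixels"],cv2.COLOR_RGB2HSV);m=cv2.inRange(h,(60,80,30),(95,255,200))
    k,l,st,c=cv2.connectedComponentsWithStats(m)
    r=[i for i in range(1,k) if st[i][4]>150 and abs(rail(atz(n,*c[i],61))[0])<40]
    i=max(r,key=lambda i:st[i][4]);v,u=np.nonzero(l==i)
    E=[[rail(atz(n,g(u[v==w])+s,w,61))[1] for w in np.unique(v) if (v==w).sum()>5] for g,s in((min,-.5),(max,.5))]
    return [round(float(np.median(e)),1) for e in E]
E
python3 - <<'E'
from look import *
s=env.state();print(s["time_s"],rail(s["ee_pos"]))
print("start",edge("top",F0["top"]),edge("scene",F0["scene"]))
fs=[pickle.load(open("top2.pkl","rb"))];print(7.067,edge("top",fs[0]))
for n in("top",):
    f=env.grab_frame(n);print(n,edge(n,f),env.state()["time_s"])
E
```

```text
7.5 [   1.1474053  -272.15276935   46.31447464]
start [312.6, 198.7] [211.8, 259.4]
7.067 [-42.8, -135.7]
top [-69.7, -183.7] 7.55
```

Carriage at -127.7 at t=7.50, v ≈ 0.113 m/s, gap ≈ 48 mm now. I'll ramp the tool ahead of it to nearly match.

>>> send_rows(steps=[[[0, 0, 0, 0, 0], [0, 0, 0, 0, 0], [-0.025, 0, 0, 0, 0], [-0.075, 0, 0, 0, 0], [-0.125, 0, 0, 0, 0]]])

```text
time_s: 7.97
ee_pos: [508.4, -297.2, 44.7]
ee_rot: [-180.0, -0.0, 88.0]
force: [0.3, 0.6, -0.9]
gripper_width: 0.2
gripper_force: 0.0
```

>>> send_rows(steps=[[[-0.175, 0, 0, 0, 0], [-0.2, 0, 0, 0, 0], [-0.2, 0, 0, 0, 0], [-0.2, 0, 0, 0, 0]]])

```text
time_s: 8.3
ee_pos: [507.2, -329.3, 44.6]
ee_rot: [180.0, 0.0, 87.9]
force: [-0.2, 0.0, -1.0]
gripper_width: 0.3
gripper_force: 0.0
```

Run:
```python
from look import *
s=env.state();print(s["time_s"],rail(s["ee_pos"]),s["force"])
```

```text
8.3 [ 7.14464818e-02 -3.12993643e+02  4.46401620e+01] [-0.16920485  0.03716054 -0.96099216]
```

>>> send_rows(steps=[[[-0.2, 0, 0, 0, 0], [-0.2, 0, 0, 0, 0], [-0.2, 0, 0, 0, 0], [-0.19, 0, 0, 0, 0], [-0.18, 0, 0, 0, 0]]])

```text
time_s: 8.72
ee_pos: [505.8, -367.8, 44.7]
ee_rot: [180.0, -0.0, 87.9]
force: [0.2, 0.5, -0.4]
gripper_width: 0.6
gripper_force: 0.0
```

>>> send_rows(steps=[[[-0.16, 0, 0, 0, 0], [-0.14, 0, 0, 0, 0], [-0.12, 0, 0, 0, 0], [-0.1, 0, 0, 0, 0], [-0.08, 0, 0, 0, 0]]])

```text
time_s: 9.13
ee_pos: [505.0, -391.3, 44.7]
ee_rot: [-180.0, -0.0, 87.9]
force: [0.1, 0.7, -0.1]
gripper_width: 0.5
gripper_force: 0.0
```

Run:
```python
from look import *
s=env.state();print(s["time_s"],rail(s["ee_pos"]),s["force"])
```

```text
9.1333 [ 2.12797046e-02 -3.74990513e+02  4.46587141e+01] [ 0.09292418  0.66646364 -0.09229624]
```

>>> send_rows(steps=[[[-0.06, 0, 0, 0, 0], [-0.04, 0, 0, 0, 0], [-0.025, 0, 0, 0, 0], [-0.01, 0, 0, 0, 0], [0, 0, 0, 0, 0]]])

```text
time_s: 9.55
ee_pos: [504.9, -396.2, 44.7]
ee_rot: [-180.0, -0.0, 88.0]
force: [0.0, 0.5, 0.1]
gripper_width: 0.0
gripper_force: 0.0
```

Run:
```python
from look import *
s=env.state();print(s["time_s"],rail(s["ee_pos"]),s["force"])
for i in range(4):
    f=env.grab_frame("top");print(edge("top",f),edge("scene",env.grab_frame("scene")))
cv2.imwrite("pics/t3.png",cv2.resize(f["pixels"][180:270,340:470,::-1],None,fx=6,fy=6,interpolation=cv2.INTER_CUBIC))
```

```text
9.55 [ 3.80414976e-02 -3.79901146e+02  4.46778786e+01] [0.03627264 0.45024432 0.13314118]
[-229.0, -343.8] [-342.9, -284.2]
[-228.5, -343.5] [-342.3, -269.8]
[-228.1, -343.2] [-342.2, -268.4]
[-228.0, -343.2] [-342.1, -266.3]
```

View pics/t3.png

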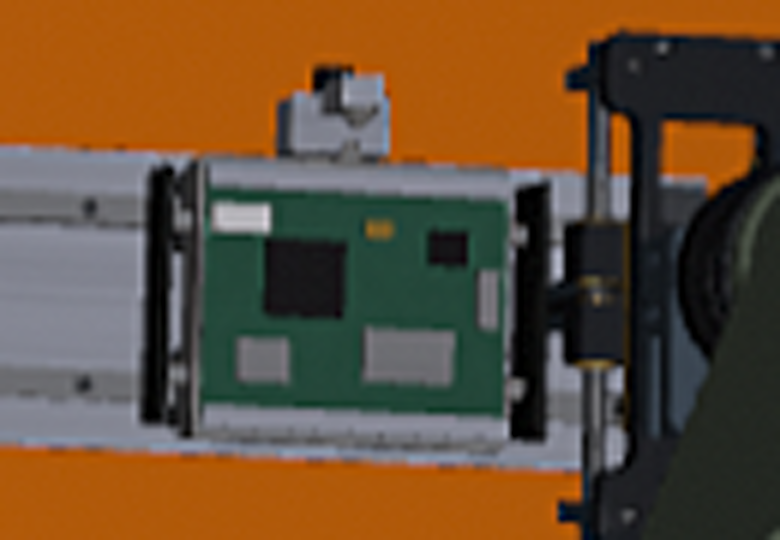

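The carriage stands with its pin at crop (352,148), nearly level with the pointer tip (357,118), and has a tiny backward drift of ≈2 mm/s. I'll withdraw the tool along the rail, then lift it.

>>> send_rows(steps=[[[-0.1, 0, 0, 0, 0], [-0.3, 0, 0, 0, 0], [-0.3, 0, 0, 0, 0], [-0.2, 0, -0.3, 0, 0], [0, 0, -0.8, 0, 0]]])

```text
time_s: 10.37
ee_pos: [501.0, -433.3, 84.5]
ee_rot: [-179.6, -0.3, 87.8]
force: [0.2, -0.6, -0.6]
gripper_width: 0.5
gripper_force: 0.0
```

>>> send_rows(steps=[[[0, 0, -0.8, 0, 0], [0, 0, -0.8, 0, 0], [0, 0, -0.3, 0, 0], [0, 0, 0, 0, 0], [0, 0, 0, 0, 0]]])

```text
time_s: 10.78
ee_pos: [503.5, -433.4, 165.0]
ee_rot: [179.9, 0.1, 87.9]
force: [0.7, -0.2, 0.2]
gripper_width: 0.1
gripper_force: 0.0
```

Run:
```python
from look import *
for i in range(8):
    f=env.grab_frame("top")
    if i%3==0:print(edge("top",f),edge("scene",env.grab_frame("scene")))
s=env.state();print(s["time_s"],rail(s["ee_pos"]),s["force"])
```

```text
[-227.7, -343.0] [-330.6, -282.7]
[-227.7, -343.1] [-341.5, -283.2]
[-227.7, -343.0] [-329.6, -282.8]
11.3333 [-9.44608758e-03 -4.15962642e+02  1.64445641e+02] [0.28486813 0.45767981 0.6047815 ]
```

```bash
python3 -c "
from workcell import env
print(env.job_done())"
```

```text
the job is handed in; nothing more can be done
None
```

I handed the job in at about 11.3 s: the carriage passed the hood once at about 0.11–0.125 m/s, was caught, and now rests let go, its pin about 2–4 mm from the pointer by camera; wrist readings showed no push or catch above about 1 N (sampled between moves, noise about 1 N), and the hand-in returned no verdict.

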